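# Unlatch an optical filter flap and hold it at its balance point

### The job

The pivot of the filter flap on the optical bench is to be adjusted. Turn the black latch knob clockwise until it clicks past its detent and its tongue is clear of the flap, then take the flap by its cross bar, swing it up gently, without letting it drop or go over to the far side, to the balance point where it stands upright, and hold it there still and gripped by the bar: the job finishes while you are holding it, so do not let go. Do not disturb the loose screwdriver, lens tube and post holder lying round it.

Things in the scene. Friction and masses are not known exactly. Their poses are not given: they have to be found in the camera images.
- station: Fixed dark steel flap mount, level. Origin on the bench (z = 0) straight below the middle of the hinge axis. x points from the flap's closed rest to the far side, y along the hinge towards the knob. Base plate x -95 to 95, y -70 to 100, 10 mm thick. Hinge cheeks at y = +-52, 63 high. Rest posts at x = +-60, y = 0, 51 high. Knob post 24 thick, 61 high at x -45, y 78.
- hinge (a point): Middle of the hinge axis, 55 mm above the bench, on the station; axes as the station's. The flap turns about its y axis. Flap: dark plate 90 mm wide along the hinge, 8 thick, from the hinge to 88 mm off it, round dark filter in the middle, about 0.26 kg (+-25 %); beyond it two side arms carry a cross bar.
- flap (a joint): Flap angle, rad. 0: lying level on its rest, reaching from the hinge to station -x. Grows as the bar swings up over the hinge. 1.571: upright, bar straight above the hinge: the balance point (weight symmetric about its mid plane). pi: lying on the far side. The hinge is nearly free: at any other angle it falls, one way or the other.
- bar (a point): Middle of the flap's bright round cross bar, 12 mm thick, parallel to the hinge, 135 mm from its axis; 74 mm of it free between the side arms, 41 mm between bar and plate. At flap angle a it is at station x = -135 cos(a), y = 0, height 55 + 135 sin(a) mm; frame turns with the flap. Can be pinched from straight above all the way up, fingers on its -x and +x sides: it turns in the pads.
- latch (a joint): Turn of the black latch knob, rad, growing clockwise seen from above. 0: locked, its steel tongue lies over the flap's edge and blocks it (3 mm play). From 0.13 a spring detent resists (up to about 0.15 N m); its crest is at 0.6, then it helps on to 1.05, where the tongue is just clear and the flap free; turns on lightly to a stop at 1.4, tongue along the flap's side. Let go before 0.6 it springs back to 0.15.
- knob_grip (a point): On the knob's upright axis, 98 mm above the bench, at station x -45, y 78 mm. Upright grip bar 14 mm thick, 44 long, from 75 to 110 mm above the bench, over a 44 mm disc. The grip bar lies along this point's y axis (the station's y at knob angle 0) and turns with the knob; the tongue (12 wide, top 67 mm above the bench) reaches 48 mm from the axis along -y of this point.
- driver: Loose screwdriver, 160 mm long, lying; bystander on the station's -y side. Leave alone.
- lens_tube: Loose black ring, 31 mm across, 22 mm high; bystander behind the station (on its +x side). Leave alone.
- post_holder: Loose steel post holder, 36 mm foot, 55 mm high, standing; bystander on the station's +y side. Leave alone.

How it is judged:
On the way, in this order (a step that is already met when the one before it is completed fails the run):
1. the latch knob is turned past its detent while the flap still lies on its rest (value of joint latch above 0.95 rad and value of joint flap below 0.15 rad), for 0.1 s.
2. the flap is swung up by the fingers (value of joint flap above 0.5 rad and contact force between the fingers and flap above 0.2 N), for 0.05 s.
At the end, for the whole second after the job is handed in: The flap is held still (below 0.15 rad/s) within 0.09 rad of upright, pinched by the fingers at its cross bar (over 2 N, grasp point within 50 mm of the bar's middle), and the latch knob rests past its detent (over 0.95 rad) (value of joint flap between 1.481 and 1.661 rad and velocity of joint flap between -0.15 and 0.15 rad/s and contact force between the fingers and flap above 2 N and distance between the grasp point and bar below 0.05 m and value of joint latch above 0.95 rad); the arm keeps its last pose, push and grip.
It fails at once if the flap goes over to the far side (value of joint flap above 1.9 rad).
It fails at once if the flap drops or is flung (faster than 4 rad/s) (velocity of joint flap below -4 rad/s or velocity of joint flap above 4 rad/s).
It fails at once if a bystander is moved by more than 20 mm (distance of any of driver, lens_tube, post_holder from where it was at the start of the episode above 0.02 m).
It also fails if it takes over 53 s, if anything falls off the work surface, if the arm or the gripper's body presses on something with over 40 N, if the wrist force passes 120 N, or if a joint passes its speed limit or range.

### The arm

A 6-joint arm with a two-finger parallel gripper is mounted at the origin on the work surface. World frame = base frame: x ahead of the robot, y to its left, z up, the work surface at z = 0. Lengths are in m, angles in rad, forces in N, time in s.
With the tool pointing down it reaches from about 0.35 to 0.875 m from the base axis. Payload 4.2 kg.
Tool frame: the origin (TCP) lies at the very end of the fingers, on their centre line; the grasp point (between the pads) lies 19 mm behind it (arm.grasp_offset is the distance from the TCP to the grasp point, in m); z points along the fingers, y is the direction in which the jaws open and shut (so a half turn about z gives the same grasp; the last joint's range is limited). The gripper opens to 87 mm and grips with 3 to 60 N. Pads are 19 mm wide; open, the fingers measure 117 mm over their backs; the gripper's body (75 mm by 190 mm) begins 51 mm behind the grasp point.
Start: joints at [1.413, 0.385, 0.008, 0, -1.194, -0.259], TCP at [0.253, 0.571, 0.223] pointing down, gripper open.
Joint ranges: [-3.14, 3.14], [-1.21, 2.06], [-1.07, 1.41], [-3.16, 2.05], [-2.99, -0.16], [-3.1, 3.1]. Speed limits (rad/s): [2.79, 2.79, 3.14, 3.14, 3.14, 3.14].

### API

Orientations are given as [roll, pitch, yaw] about the fixed x, y, z axes, in that order (R = Rz(yaw) Ry(pitch) Rx(roll)).
In Python, from rig import arm, cams gives the robot as it stands.
- The arm moves only by the tool carry_out, never from a script. Its argument "deltas" is a list of rows, each a list of 7 numbers: the closure, from 0 (fully open) to 1 (shut), then the shift along the world's x, y, z in cm, then the turn, a rotation vector about the world's x, y, z in rad. A call has 1 to 8 rows; each row shifts and turns the commanded pose from where the row before left it; what a row does not reach is not made up. A row lasts 1/12 s, in which the tool goes at most 41.7 mm and 7.16 degrees, less where a joint would pass 70% of its speed; a pose out of reach is approached as far as the arm can. A call is refused whole if a number of a shift passes 4.17 or a number of a turn 0.125, either way. A call with a gripper value outside its range is refused whole. The fingers move at their own pace and stop on an object; the grip force is fixed at half the most. Time passes only in rows, so rows that do not move let the fingers close. It gives the time, the measured TCP pose, the force and the opening at its end, in the units of the state.
- arm.get_state(): the state, without advancing time (a new reading comes with each control period).
- cams.snapshot(name): name is "scene" or "side" or "wrist"; returns a dict with "frame" (384x512x3 uint8, red, green, blue), "intrinsics" (3x3 intrinsics, pixels), "world_to_cam" (4x4, takes a point from world to camera coordinates). Camera axes: x right, y down, z forward; pixel columns grow to the right and rows downward; lengths in m; the calibration is good to about 2 mm. A picture is of the moment at which its call begins. There is no depth.
- arm.job_done(): hands the job in, once; it reports no verdict.
The state is a dict: "clock": time; "q": joint angles; "qvel": joint speeds; "joint_efforts": joint torques, N m; "eef_pos": TCP position; "ee_rot": TCP orientation; "ft_force": force on the tool from outside, world axes, zero at the start; "ft_torque": the same for the moment, N m; "finger_gap": finger opening in m.
Only numpy, scipy, OpenCV 4.12 (cv2) and the standard library are available. Lean on these libraries where they do the work, as an engineer would, in place of code of your own. Each camera call takes 0.05 s, during which the arm holds its last target.

## Working session

There is one attempt and no reset: what is moved stays moved. The work goes in short steps, Python scripts to look and compute and a tool call to move; the robot and the scene stay as the last step left them, time stands still between calls to the robot, and variables do not carry over. Pictures are saved under pics/ and viewed, and the job is handed in when it is done.

Besides the shell and the picture viewer there is one more tool, called after "Call:" as name(argument=value, ...) on one line, values as JSON. carry_out: Moves the arm, as the interface text tells. Its arguments: {"type":"object","properties":{"deltas":{"type":"array"}},"required":["deltas"]}

```bash
mkdir -p pics; ls
python3 - <<'E'
from rig import arm,cams
import cv2,numpy as np
s=arm.get_state()
for k,v in s.items(): print(k,np.round(v,4))
for n in ["scene","side","wrist"]:
    c=cams.snapshot(n); cv2.imwrite(f"pics/{n}0.png",c["frame"][:,:,::-1]); print(n,c["intrinsics"].tolist(),np.round(c["world_to_cam"],4).tolist())
E
```

```text
pics
clock 0.0
q [ 1.4126e+00  3.8560e-01  6.6000e-03 -5.0000e-04 -1.1940e+00 -2.5860e-01]
qvel [ 0.0026  0.0016 -0.0015 -0.0014  0.0021  0.0006]
joint_efforts [ 3.00000e-04 -3.90664e+01  1.87401e+01  4.21970e+00  1.09000e-02
 -2.00000e-04]
eef_pos [0.2528 0.5709 0.2215]
ee_rot [ 3.1394e+00 -1.0000e-04 -4.1700e-01]
ft_force [-0.8904 -0.1856 -0.2498]
ft_torque [-0.0141  0.009   0.0126]
finger_gap 0.0871
scene [[361.46637173716977, 0.0, 257.66579511661485], [0.0, 361.46637173716977, 192.80847350286845], [0.0, 0.0, 1.0]] [[-0.0038, 0.9998, -0.0205, -0.1018], [0.6954, -0.0121, -0.7185, -0.3793], [-0.7186, -0.017, -0.6952, 1.2783], [0.0, 0.0, 0.0, 1.0]]
side [[368.0818697537226, 0.0, 250.00241825861585], [0.0, 368.0818697537226, 197.07911078136934], [0.0, 0.0, 1.0]] [[-0.9157, -0.4019, -0.0072, 0.6209], [-0.2891, 0.671, -0.6828, 0.1726], [0.2792, -0.6231, -0.7306, 0.7733], [0.0, 0.0, 0.0, 1.0]]
wrist [[278.07365439027905, 0.0, 255.2309392031701], [0.0, 278.07365439027905, 195.47998811662524], [0.0, 0.0, 1.0]] [[-0.4051, -0.9143, 0.0025, 0.6236], [-0.8873, 0.3938, 0.2401, -0.0299], [-0.2205, 0.0951, -0.9707, 0.3899], [0.0, 0.0, 0.0, 1.0]]
```

View pics/scene0.png

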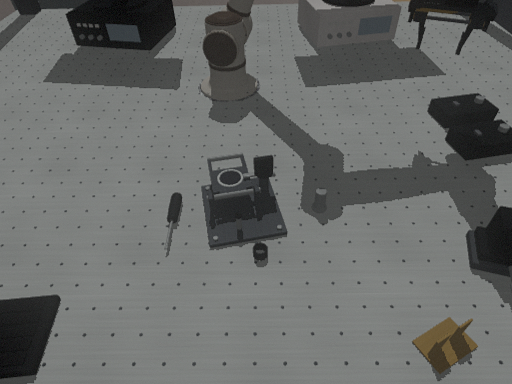

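View pics/side0.png

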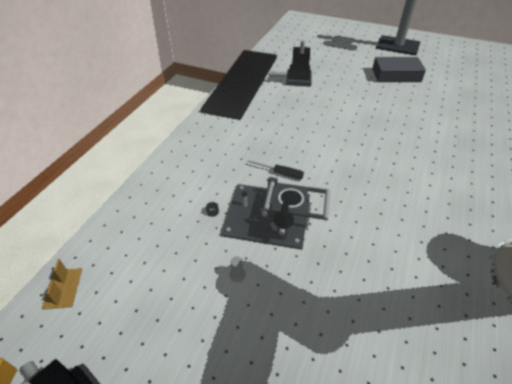

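View pics/wrist0.png

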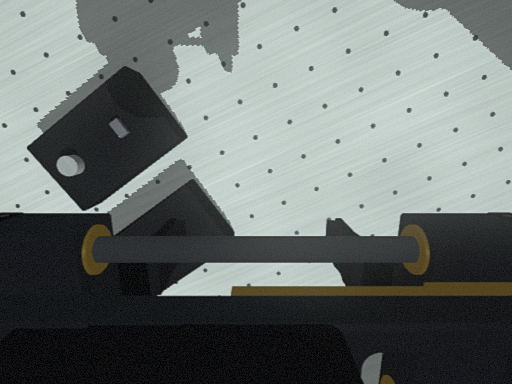

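The scene view shows the station at about (243,205), with the bar at (226,160), the knob at (263,165), the driver on the left, the tube below and the post holder on the right. I'll enlarge it next.

Run:
```python
import cv2
a=cv2.imread("pics/scene0.png")[140:275,150:340]; cv2.imwrite("pics/sc1.png",cv2.resize(a,None,fx=4.2,fy=4.2,interpolation=cv2.INTER_CUBIC))
a=cv2.imread("pics/side0.png")[150:285,190:350]; cv2.imwrite("pics/sd1.png",cv2.resize(a,None,fx=4.4,fy=4.4,interpolation=cv2.INTER_CUBIC))
```

```text
(no output)
```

View pics/sc1.png

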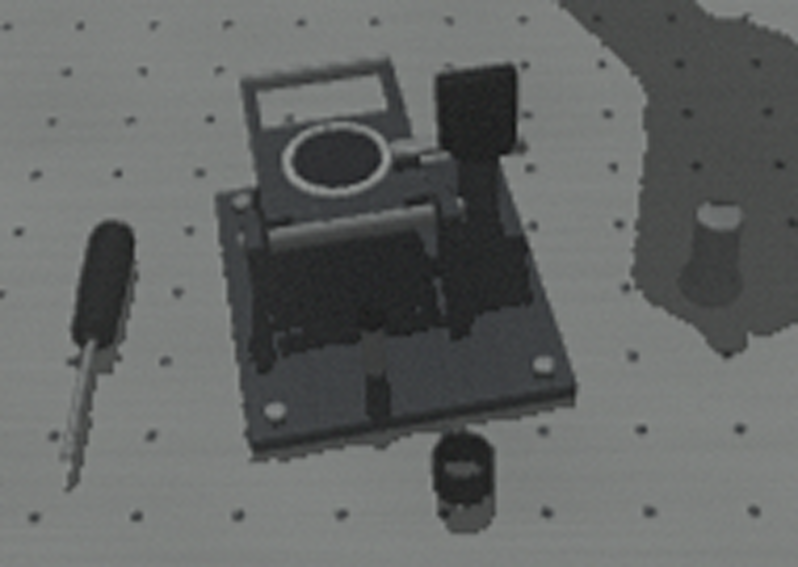

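View pics/sd1.png

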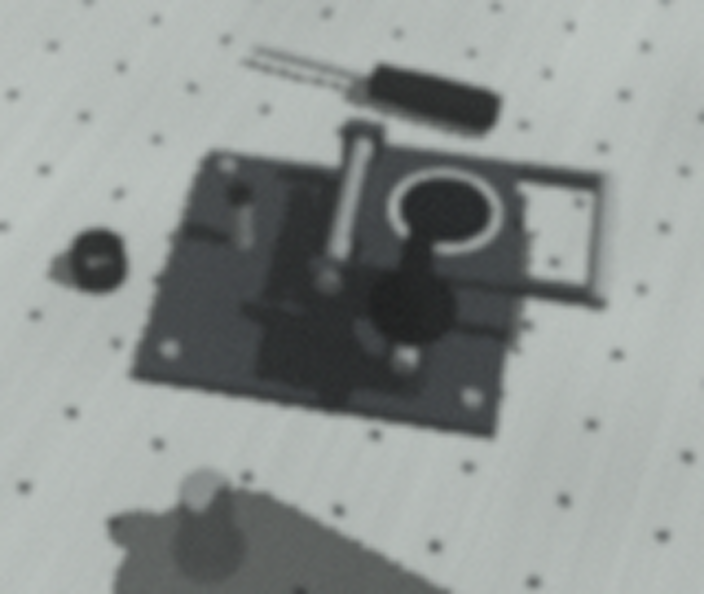

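```bash
cat > h.py <<'E'
import numpy as np,cv2
from rig import arm,cams
from scipy.optimize import least_squares
def proj(c,P):
    P=np.atleast_2d(P); X=(np.c_[P,np.ones(len(P))]@np.array(c["world_to_cam"]).T)[:,:3]
    u=X@np.array(c["intrinsics"]).T; return u[:,:2]/u[:,2:]
def st(p,P):
    P=np.atleast_2d(P).astype(float)/1000; c,s=np.cos(p[2]),np.sin(p[2])
    return np.c_[p[0]+c*P[:,0]-s*P[:,1],p[1]+s*P[:,0]+c*P[:,1],P[:,2]]
E
python3 - <<'E'
from h import *
S=cams.snapshot("scene");D=cams.snapshot("side")
ms=np.array([[575,386],[251,441],[218,195],[317,71]])/4.2+[150,140]
Ps=[[95,100,10],[95,-70,10],[-95,-70,10],[-135,0,55]]
md=np.array([[210,152],[135,375],[494,435],[599,240]])/4.4+[190,150]
Pd=[[95,-70,10],[95,100,10],[-95,100,10],[-135,0,55]]
f=lambda p:np.r_[proj(S,st(p,Ps))-ms,proj(D,st(p,Pd))-md].ravel()
r=least_squares(f,[.55,.1,0]);print(r.x,np.round(r.fun.reshape(-1,2),1).tolist())
p=r.x
for n,P in [("hinge",[0,0,55]),("bar",[-135,0,55]),("barup",[0,0,190]),("knob",[-45,78,98])]: print(n,st(p,P))
# draw
def seg(img,c,A,B,col):
    a,b=proj(c,st(p,[A,B]))*1.0; cv2.line(img,tuple(int(v) for v in (a-o)*4.2),tuple(int(v) for v in (b-o)*4.2),col,1)
for nm,c,o in [("scene",S,np.array([150,140])),("side",D,np.array([190,150]))]:
    im=c["frame"][o[1]:o[1]+135,o[0]:o[0]+190,::-1].copy(); im=cv2.resize(im,None,fx=4.2,fy=4.2)
    q=[[95,100,10],[95,-70,10],[-95,-70,10],[-95,100,10]]
    for i in range(4): seg(im,c,q[i],q[(i+1)%4],(0,0,255))
    seg(im,c,[-135,-45,55],[-135,45,55],(0,255,0)); seg(im,c,[-45,56,110],[-45,100,110],(0,255,255)); seg(im,c,[-45,78,75],[-45,78,110],(0,255,255)); seg(im,c,[0,-52,63],[0,52,63],(255,0,0))
    seg(im,c,[-45,78,67],[-45,30,67],(255,0,255))
    cv2.imwrite(f"pics/ov_{nm}.png",im)
E
```

```text
[0.6055153  0.05413481 0.20570007] [[1.7, -0.7], [0.4, -0.2], [0.0, -1.6], [0.8, -0.3], [-0.7, -1.6], [-0.6, -1.4], [0.2, -1.3], [0.4, -0.5]]
hinge [[0.6055153  0.05413481 0.055     ]]
bar [[0.47336134 0.02656072 0.055     ]]
barup [[0.6055153  0.05413481 0.19      ]]
knob [[0.54553228 0.12129907 0.098     ]]
```

View pics/ov_scene.png

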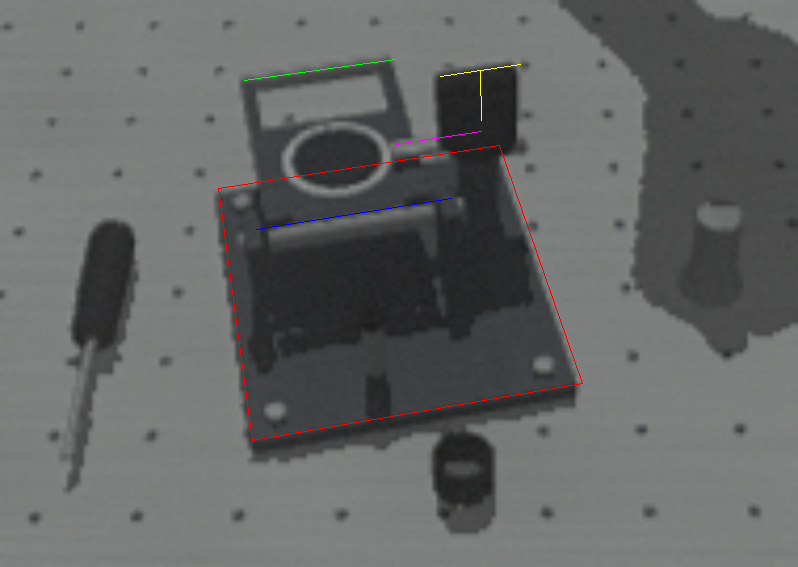

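View pics/ov_side.png

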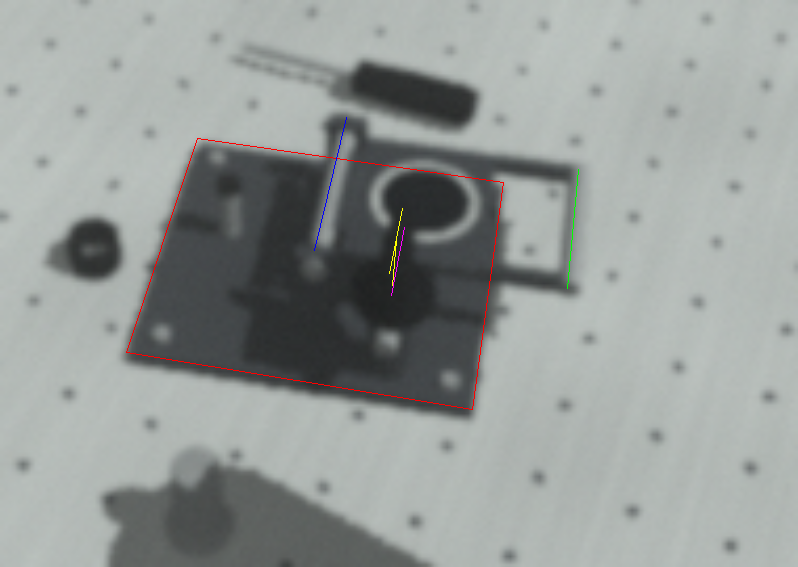

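The overlay fits to about 1.5 px, roughly 3 mm. The station is at (0.6055, 0.054) with yaw 0.206. I'm moving above the knob with the jaws along station x.

Call:
carry_out(deltas=[[0, 1.8, -2.8, 0, 0, 0, -0.06], [0, 1.8, -2.8, 0, 0, 0, -0.06], [0, 1.8, -2.8, 0, 0, 0, -0.06], [0, 1.8, -2.8, 0, 0, 0, -0.06], [0, 1.8, -2.8, 0, 0, 0, -0.06], [0, 1.8, -2.8, 0, 0, 0, -0.06], [0, 1.8, -2.8, 0, 0, 0, -0.06], [0, 1.8, -2.8, 0, 0, 0, -0.06]])

```text
clock: 0.92
eef_pos: [0.3975, 0.346, 0.2226]
ee_rot: [-3.141, 0.0, -0.899]
ft_force: [1.8, -0.7, 0.4]
finger_gap: 0.087
```

Call:
carry_out(deltas=[[0, 1.8, -2.8, 0, 0, 0, -0.06], [0, 1.8, -2.8, 0, 0, 0, -0.06], [0, 1.8, -2.8, 0, 0, 0, -0.06], [0, 1.8, -2.8, 0, 0, 0, -0.06], [0, 1.8, -2.8, 0, 0, 0, -0.06], [0, 1.8, -2.8, 0, 0, 0, -0.06], [0, 1.8, -2.8, 0, 0, 0, -0.06], [0, 0, 0, 0, 0, 0, 0]])

```text
clock: 1.58
eef_pos: [0.5249, 0.1476, 0.2223]
ee_rot: [3.141, -0.001, -1.324]
ft_force: [0.0, 0.7, 0.8]
finger_gap: 0.0869
```

Run:
```python
from h import *
s=arm.get_state(); print(s["clock"],np.round(s["eef_pos"],4),np.round(s["ee_rot"],4),np.round(s["q"],3),np.round(s["ft_force"],2))
c=cams.snapshot("wrist"); im=c["frame"][:,:,::-1].copy()
p=[.6055,.0541,.2057]
for P in [[-45,56,110],[-45,100,110],[-135,0,61],[-45,30,67]]:
    u=proj(c,st(p,P))[0]; print(P,u); cv2.circle(im,tuple(int(v) for v in u),2,(0,0,255),-1)
cv2.imwrite("pics/w1.png",cv2.resize(im,None,fx=1.5,fy=1.5))
```

```text
1.5833 [0.5249 0.1476 0.2223] [ 3.1412e+00 -1.1000e-03 -1.3240e+00] [ 5.720e-01  2.500e-01 -1.900e-01  1.000e-03 -1.132e+00 -3.260e-01] [0.01 0.65 0.82]
[-45, 56, 110] [241.53895858 140.3105446 ]
[-45, 100, 110] [240.26663676 184.70711587]
[-135, 0, 61] [327.12115784  89.73406617]
[-45, 30, 67] [244.06863739 114.42561181]
```

View pics/w1.png

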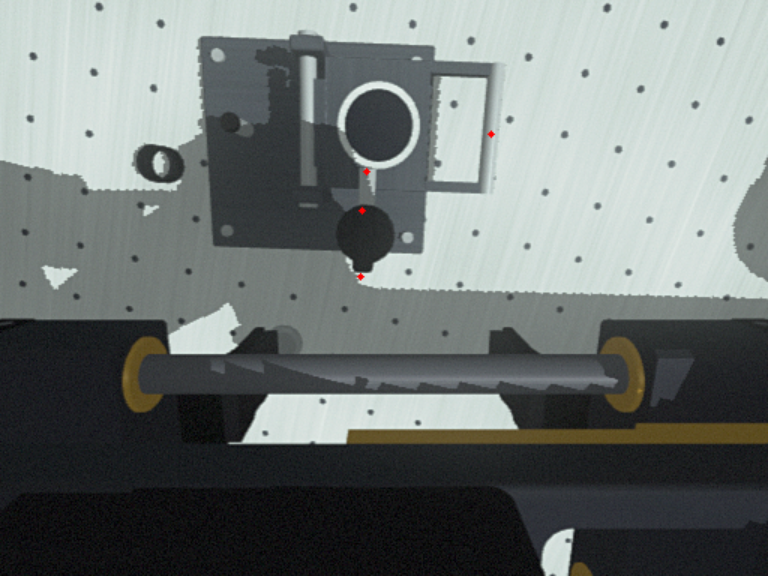

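Run:
```python
from h import *
c=cams.snapshot("wrist"); im=c["frame"][15:190,120:345,::-1]
b=cv2.convertScaleAbs(im,alpha=1.6,beta=20)
cv2.imwrite("pics/w2.png",cv2.resize(b,None,fx=3.4,fy=3.4,interpolation=cv2.INTER_CUBIC))
```

```text
(no output)
```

View pics/w2.png

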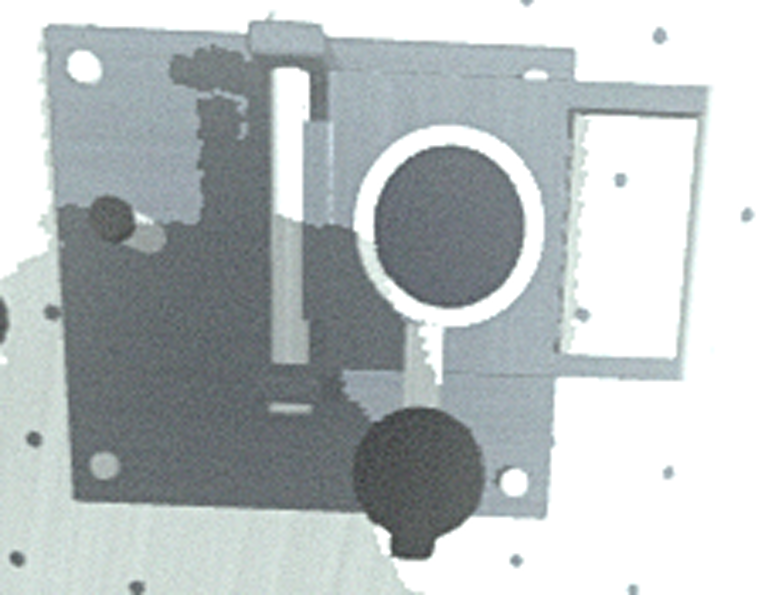

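Run:
```python
from h import *
s=arm.get_state(); print(s["eef_pos"],s["ee_rot"])
S=cams.snapshot("scene");D=cams.snapshot("side");W=cams.snapshot("wrist")
ms=np.array([[575,386],[251,441],[218,195],[317,71]])/4.2+[150,140]
Ps=[[95,100,10],[95,-70,10],[-95,-70,10],[-135,0,55]]
md=np.array([[210,152],[135,375],[494,435],[599,240]])/4.4+[190,150]
Pd=[[95,-70,10],[95,100,10],[-95,100,10],[-135,0,55]]
mw=np.array([[46,27],[75,498],[547,517],[574,50],[413,557],[692,233]])/3.4+[120,15]
Pw=[[95,-70,10],[95,100,10],[-95,100,10],[-95,-70,10],[-45,100,110],[-135,0,61]]
for sel in ("SD","W","SDW"):
    f=lambda p:np.concatenate([a for k,a in (("S",proj(S,st(p,Ps))-ms),("D",proj(D,st(p,Pd))-md),("W",proj(W,st(p,Pw))-mw)) if k in sel]).ravel()
    r=least_squares(f,[.6,.05,.2],loss="soft_l1");p=r.x;print(sel,p,np.round(r.fun.reshape(-1,2),1).tolist())
    print(st(p,[[-45,78,98],[-135,0,55]])[:,:2].tolist())
# camera axis vs tcp
print(proj(W,[[*s["eef_pos"]]]), -np.array(W["world_to_cam"])[:3,:3].T@np.array(W["world_to_cam"])[:3,3])
```

```text
[0.52328803 0.15040011 0.22225494] [ 3.14106524e+00  7.11320071e-05 -1.31913415e+00]
SD [0.60557873 0.05395809 0.20418603] [[1.5, -0.6], [0.3, -0.2], [-0.0, -1.6], [0.8, -0.3], [-0.6, -1.7], [-0.6, -1.5], [0.1, -1.4], [0.4, -0.5]]
[[0.5456974663416606, 0.12121309311085049], [0.47338316739702124, 0.026584122028283377]]
W [0.60523585 0.05469482 0.22379334] [[-2.1, -1.1], [-1.0, 1.5], [0.7, 0.2], [0.3, -2.4], [-0.3, 1.0], [3.9, 0.3]]
[[0.544047491306509, 0.12076285959231892], [0.47360239281435484, 0.02473428000045628]]
SDW [0.60528829 0.05438206 0.21845261] [[2.2, -1.3], [1.2, -0.1], [-0.3, -1.4], [0.2, -0.2], [-1.1, -1.3], [-0.1, -0.8], [0.9, -1.6], [0.5, -1.0], [-1.8, -1.8], [-1.5, 0.9], [0.4, 0.3], [0.6, -2.2], [-0.8, 0.9], [3.9, 0.7]]
[[0.5444536574649087, 0.12077594639306435], [0.4734967034505757, 0.02512496272322528]]
[[254.03242729 231.96657627]] [0.53869888 0.08864995 0.3850079 ]
```

With the wrist view added, all three cameras agree within 2–3 mm. That puts the knob at (0.5445, 0.1207), the bar at (0.4735, 0.025) and yaw at 0.218. I'm centring over the knob and descending to TCP z of about 0.083.

Call:
carry_out(deltas=[[0, 1.1, -1.5, 0, 0, 0, -0.017], [0, 1.0, -1.5, 0, 0, 0, -0.017], [0, 0, 0, -2, 0, 0, 0], [0, 0, 0, -2, 0, 0, 0], [0, 0, 0, -2, 0, 0, 0], [0, 0, 0, -1.5, 0, 0, 0], [0, 0, 0, -1, 0, 0, 0], [0, 0, 0, 0, 0, 0, 0]])

```text
clock: 2.5
eef_pos: [0.5423, 0.122, 0.1354]
ee_rot: [3.137, -0.001, -1.349]
ft_force: [-0.4, -0.6, -0.1]
finger_gap: 0.0868
```

Run:
```python
from h import *
s=arm.get_state(); print(s["clock"],np.round(s["eef_pos"],4),np.round(s["ee_rot"],4),np.round(s["ft_force"],2))
for n in ("scene","wrist"):
    c=cams.snapshot(n); im=c["frame"][:,:,::-1].copy()
    if n=="scene": im=cv2.resize(im[110:260,170:330],None,fx=4,fy=4,interpolation=cv2.INTER_CUBIC)
    cv2.imwrite(f"pics/{n}3.png",cv2.convertScaleAbs(im,alpha=1.5,beta=20))
```

```text
2.5 [0.5423 0.122  0.1354] [ 3.1370e+00 -7.0000e-04 -1.3493e+00] [-0.44 -0.57 -0.05]
```

View pics/scene3.png

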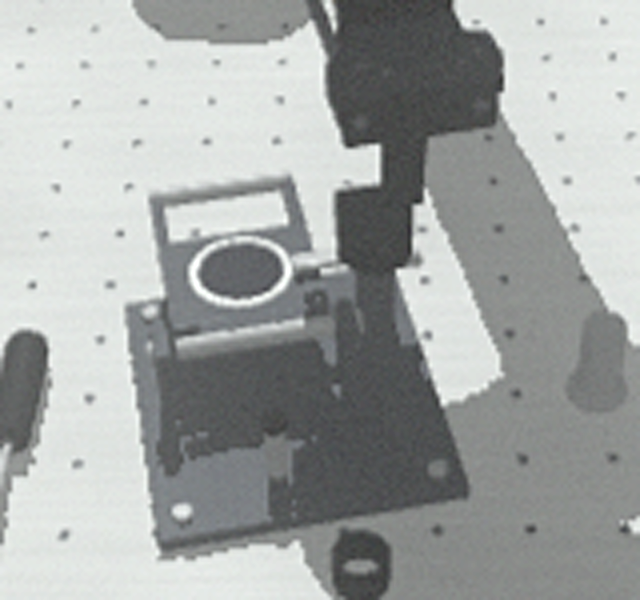

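View pics/wrist3.png

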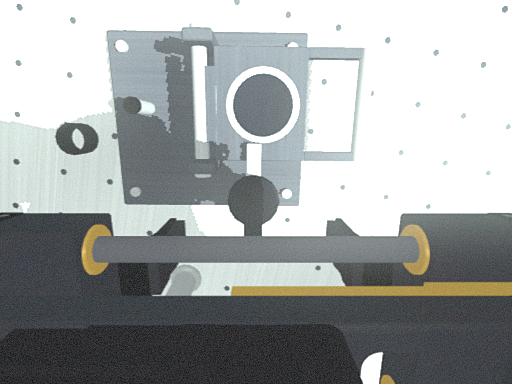

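The wrist view shows the grip bar at u≈254, the same as the TCP, so it is centred in the jaw direction. The scene view suggests I'm 2–4 mm too far in +y, so I'm trimming that on the way down and then closing.

Call:
carry_out(deltas=[[0, 0.2, -0.3, -1.5, 0, 0, 0], [0, 0, 0, -1.5, 0, 0, 0], [0, 0, 0, -1.2, 0, 0, 0], [0, 0, 0, -1.0, 0, 0, 0], [0, 0, 0, 0, 0, 0, 0], [0.4, 0, 0, 0, 0, 0, 0], [0.6, 0, 0, 0, 0, 0, 0], [0.75, 0, 0, 0, 0, 0, 0]])

```text
clock: 3.27
eef_pos: [0.5468, 0.1189, 0.0867]
ee_rot: [-3.139, 0.0, -1.35]
ft_force: [-0.5, 0.4, 1.0]
finger_gap: 0.0744
```

Call:
carry_out(deltas=[[0.9, 0, 0, 0, 0, 0, 0], [1, 0, 0, 0, 0, 0, 0], [1, 0, 0, 0, 0, 0, 0], [1, 0, 0, 0, 0, 0, 0], [1, 0, 0, 0, 0, 0, 0], [1, 0, 0, 0, 0, 0, 0]])

```text
clock: 3.77
eef_pos: [0.546, 0.1185, 0.0856]
ee_rot: [3.142, -0.0, -1.351]
ft_force: [-0.7, -0.0, -0.3]
finger_gap: 0.0348
```

Call:
carry_out(deltas=[[1, 0, 0, 0, 0, 0, 0], [1, 0, 0, 0, 0, 0, 0], [1, 0, 0, 0, 0, 0, 0], [1, 0, 0, 0, 0, 0, 0], [1, 0, 0, 0, 0, 0, 0], [1, 0, 0, 0, 0, 0, 0], [1, 0, 0, 0, 0, 0, 0]])

```text
clock: 4.35
eef_pos: [0.5461, 0.1185, 0.0855]
ee_rot: [-3.141, 0.0, -1.351]
ft_force: [1.5, 0.3, -0.8]
finger_gap: 0.0136
```

Run:
```python
from h import *
s=arm.get_state(); print(s["clock"],np.round(s["eef_pos"],4),np.round(s["ee_rot"],4),np.round(s["ft_force"],2),np.round(s["ft_torque"],3),s["finger_gap"])
c=cams.snapshot("scene"); im=c["frame"][:,:,::-1].copy()
im=cv2.resize(im[110:260,170:330],None,fx=4,fy=4,interpolation=cv2.INTER_CUBIC)
cv2.imwrite(f"pics/scene4.png",cv2.convertScaleAbs(im,alpha=1.5,beta=20))
```

```text
4.35 [0.5461 0.1185 0.0855] [-3.1414e+00  1.0000e-04 -1.3512e+00] [ 1.47  0.33 -0.85] [ 0.055 -0.204 -0.246] 0.013581305501490266
```

View pics/scene4.png

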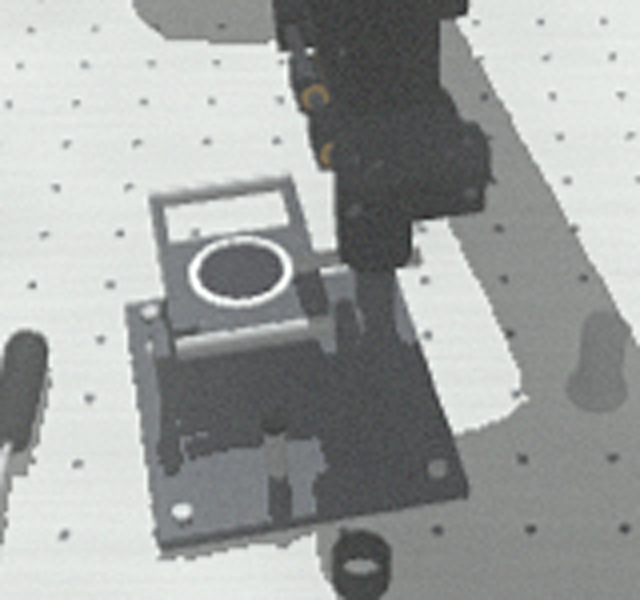

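The grip gap is 13.6 mm on the 14 mm bar, so I have it. I'm turning clockwise.

Call:
carry_out(deltas=[[1, 0, 0, 0, 0, 0, -0.06], [1, 0, 0, 0, 0, 0, -0.06], [1, 0, 0, 0, 0, 0, -0.06], [1, 0, 0, 0, 0, 0, -0.06], [1, 0, 0, 0, 0, 0, -0.06], [1, 0, 0, 0, 0, 0, -0.06], [1, 0, 0, 0, 0, 0, -0.06]])

```text
clock: 4.98
eef_pos: [0.5461, 0.1185, 0.0855]
ee_rot: [-3.141, -0.0, -1.772]
ft_force: [0.4, -0.9, -0.6]
finger_gap: 0.014
```

Run:
```python
from h import *
s=arm.get_state(); print(s["clock"],np.round(s["eef_pos"],4),np.round(s["ee_rot"],4),np.round(s["ft_force"],2),np.round(s["ft_torque"],3),s["finger_gap"])
```

```text
4.9833 [0.5461 0.1185 0.0855] [-3.1413e+00 -4.0000e-04 -1.7722e+00] [ 0.45 -0.92 -0.63] [-0.021 -0.31   0.047] 0.014006525278740706
```

Call:
carry_out(deltas=[[1, 0, 0, 0, 0, 0, -0.1], [1, 0, 0, 0, 0, 0, -0.1], [1, 0, 0, 0, 0, 0, -0.1], [1, 0, 0, 0, 0, 0, -0.1], [1, 0, 0, 0, 0, 0, -0.1], [1, 0, 0, 0, 0, 0, -0.1], [1, 0, 0, 0, 0, 0, -0.1], [1, 0, 0, 0, 0, 0, -0.1]])

```text
clock: 5.65
eef_pos: [0.5462, 0.1185, 0.0855]
ee_rot: [-3.141, 0.0, -2.575]
ft_force: [1.8, -0.9, -1.0]
finger_gap: 0.0137
```

Call:
carry_out(deltas=[[1, 0, 0, 0, 0, 0, -0.07], [1, 0, 0, 0, 0, 0, 0], [1, 0, 0, 0, 0, 0, 0]])

```text
clock: 5.9
eef_pos: [0.5462, 0.1185, 0.0855]
ee_rot: [-3.141, 0.0, -2.638]
ft_force: [1.4, -0.6, -0.8]
finger_gap: 0.0139
```

Run:
```python
from h import *
s=arm.get_state(); print(s["clock"],np.round(s["eef_pos"],4),np.round(s["ee_rot"],4),np.round(s["ft_force"],2),np.round(s["ft_torque"],3),s["finger_gap"])
c=cams.snapshot("scene"); im=c["frame"][:,:,::-1].copy()
im=cv2.resize(im[110:260,170:330],None,fx=4,fy=4,interpolation=cv2.INTER_CUBIC)
cv2.imwrite(f"pics/scene5.png",cv2.convertScaleAbs(im,alpha=1.5,beta=20))
```

```text
5.9 [0.5462 0.1185 0.0855] [-3.1414e+00  3.0000e-04 -2.6384e+00] [ 1.45 -0.62 -0.83] [-0.035 -0.542 -0.018] 0.013902891647267913
```

View pics/scene5.png

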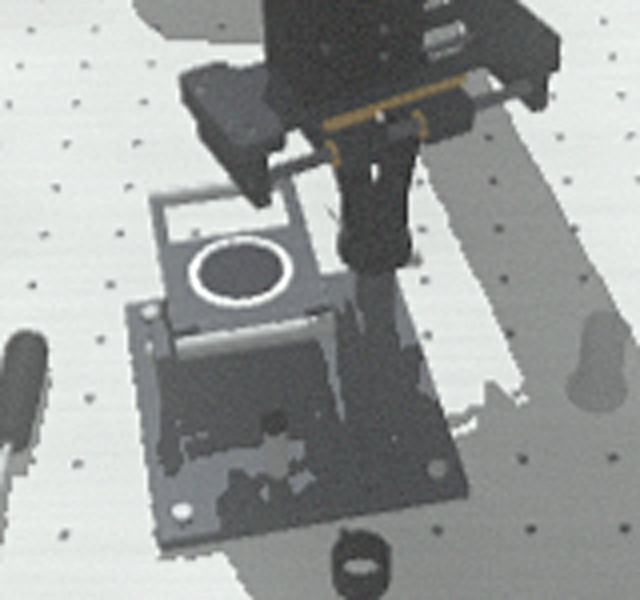

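The tongue is no longer over the flap and the torque is about zero, with the knob at roughly 1.28 rad. I'm opening and lifting off straight up.

Call:
carry_out(deltas=[[0.5, 0, 0, 0, 0, 0, 0], [0.5, 0, 0, 0, 0, 0, 0], [0.5, 0, 0, 0, 0, 0, 0], [0.5, 0, 0, 0, 0, 0, 0], [0.5, 0, 0, 0.5, 0, 0, 0], [0.5, 0, 0, 1.5, 0, 0, 0], [0.5, 0, 0, 2.0, 0, 0, 0], [0.5, 0, 0, 2.0, 0, 0, 0]])

```text
clock: 6.62
eef_pos: [0.5456, 0.1183, 0.1462]
ee_rot: [-3.142, -0.001, -2.64]
ft_force: [-0.0, 0.3, -1.0]
finger_gap: 0.0434
```

Run:
```python
from h import *
s=arm.get_state(); print(s["clock"],np.round(s["eef_pos"],4),np.round(s["ee_rot"],4),np.round(s["ft_force"],2),np.round(s["q"],3),s["finger_gap"])
for n in ("scene","wrist","side"):
    c=cams.snapshot(n); im=c["frame"][:,:,::-1].copy()
    if n=="scene": im=cv2.resize(im[110:260,170:330],None,fx=4,fy=4,interpolation=cv2.INTER_CUBIC)
    if n=="side": im=cv2.resize(im[150:285,190:350],None,fx=4,fy=4,interpolation=cv2.INTER_CUBIC)
    cv2.imwrite(f"pics/{n}6.png",cv2.convertScaleAbs(im,alpha=1.5,beta=20))
```

```text
6.6167 [0.5456 0.1183 0.1462] [-3.1415e+00 -1.3000e-03 -2.6405e+00] [-0.01  0.31 -0.97] [ 0.504  0.341 -0.266  0.    -0.966 -1.574] 0.04336759012811115
```

View pics/scene6.png

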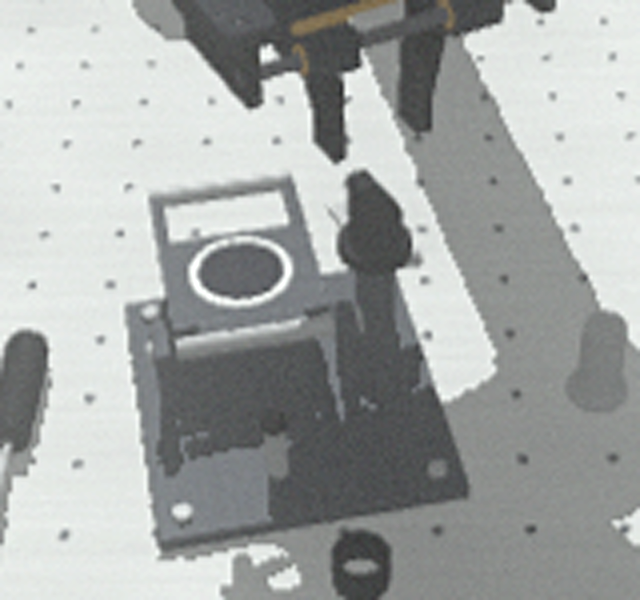

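View pics/side6.png

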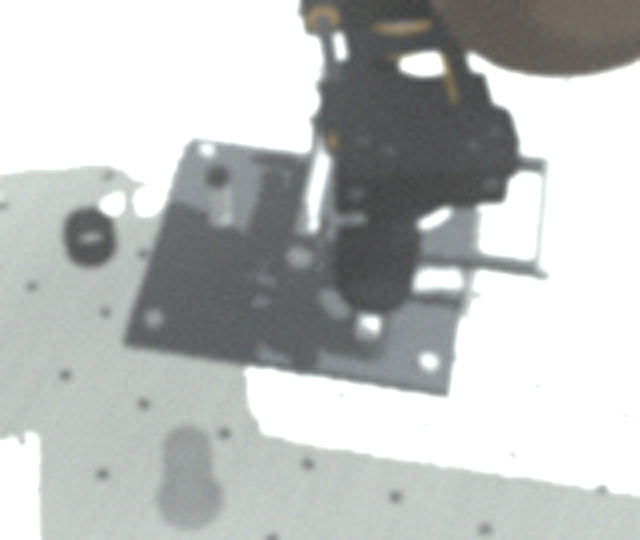

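View pics/wrist6.png

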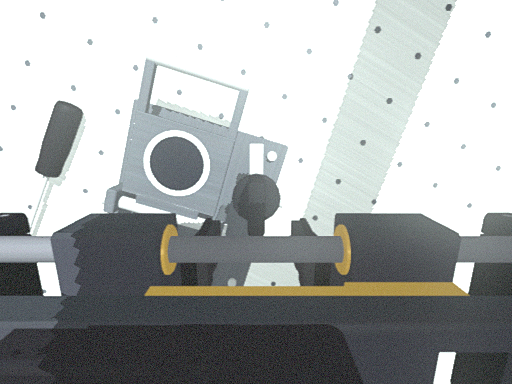

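The tongue lies along the flap's side and the knob stayed turned. The flap is still at rest. I'm rotating back and moving over the bar.

Call:
carry_out(deltas=[[0.5, -0.55, -0.72, 0.3, 0, 0, 0.1], [0.5, -0.55, -0.72, 0, 0, 0, 0.1], [0.5, -0.55, -0.72, 0, 0, 0, 0.1], [0.5, -0.55, -0.72, 0, 0, 0, 0.1], [0.5, -0.55, -0.72, 0, 0, 0, 0.1], [0.5, -0.55, -0.72, 0, 0, 0, 0.1], [0.5, -0.55, -0.72, 0, 0, 0, 0.1], [0.5, -0.55, -0.72, 0, 0, 0, 0.1]])

```text
clock: 7.43
eef_pos: [0.501, 0.0603, 0.1477]
ee_rot: [3.14, -0.001, -1.836]
ft_force: [0.2, -0.3, 0.0]
finger_gap: 0.0436
```

Call:
carry_out(deltas=[[0.5, -0.55, -0.72, 0, 0, 0, 0.1], [0.5, -0.55, -0.72, 0, 0, 0, 0.1], [0.5, -0.55, -0.72, 0, 0, 0, 0.1], [0.5, -0.55, -0.72, 0, 0, 0, 0.1], [0.5, -0.55, -0.72, 0, 0, 0, 0.085], [0.5, 0, 0, 0, 0, 0, 0], [0.5, 0, 0, 0, 0, 0, 0]])

```text
clock: 8.02
eef_pos: [0.474, 0.0246, 0.1482]
ee_rot: [3.141, -0.0, -1.359]
ft_force: [-0.6, -0.4, 0.1]
finger_gap: 0.0434
```

Run:
```python
from h import *
s=arm.get_state(); print(s["clock"],np.round(s["eef_pos"],4),np.round(s["ee_rot"],4),np.round(s["ft_force"],2),np.round(s["q"],3),s["finger_gap"])
for n in ("scene","wrist"):
    c=cams.snapshot(n); im=c["frame"][:,:,::-1].copy()
    if n=="scene": im=cv2.resize(im[110:260,170:330],None,fx=4,fy=4,interpolation=cv2.INTER_CUBIC)
    else: print(proj(c,[s["eef_pos"]]), proj(c,st([.6055,.0543,.215],[[-135,0,61],[-135,30,61],[-135,-30,61]])))
    cv2.imwrite(f"pics/{n}7.png",cv2.convertScaleAbs(im,alpha=1.3,beta=10))
```

```text
8.0167 [0.474  0.0246 0.1482] [ 3.1407 -0.     -1.3585] [-0.63 -0.42  0.06] [ 0.395  0.204 -0.457 -0.    -0.91  -0.183] 0.04336327863438832
[[255.19637096 234.02925224]] [[255.39141874 199.85140281]
 [255.4599607  230.23078132]
 [255.31895233 167.73261863]]
```

View pics/scene7.png

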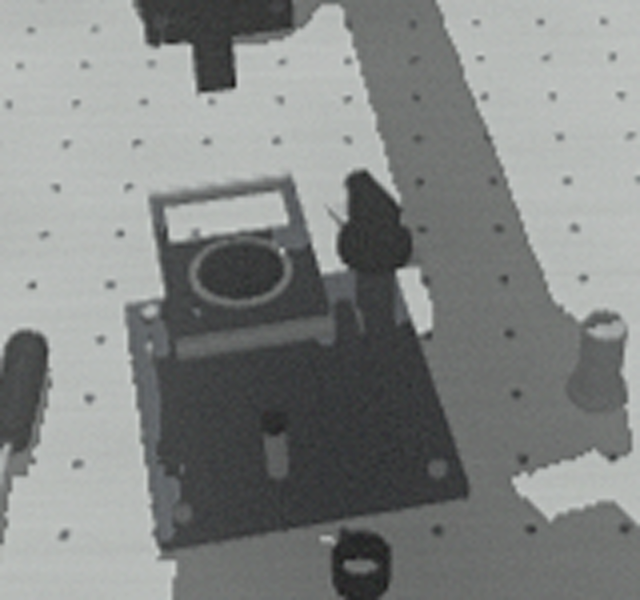

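View pics/wrist7.png

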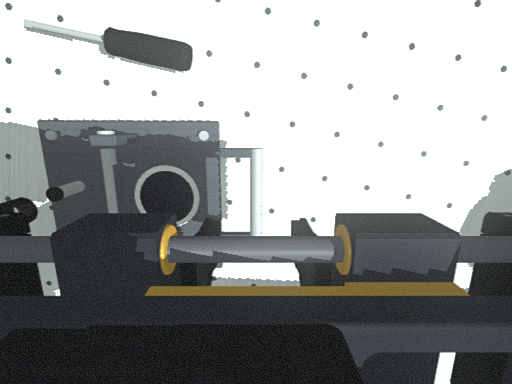

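The bar is at u≈257 and the TCP at u≈255, so I'm within about 1.5 mm. I'm descending around the bar.

Call:
carry_out(deltas=[[0.5, -0.1, 0, -2, 0, 0, 0], [0.5, 0, 0, -2, 0, 0, 0], [0.5, 0, 0, -2, 0, 0, 0], [0.5, 0, 0, -2, 0, 0, 0], [0.5, 0, 0, -1.5, 0, 0, 0], [0.5, 0, 0, -1.0, 0, 0, 0], [0.5, 0, 0, -0.5, 0, 0, 0], [0.5, 0, 0, 0, 0, 0, 0]])

```text
clock: 8.78
eef_pos: [0.473, 0.0249, 0.0374]
ee_rot: [3.139, -0.0, -1.356]
ft_force: [0.4, 0.1, 0.1]
finger_gap: 0.0436
```

Call:
carry_out(deltas=[[0.7, 0, 0, 0, 0, 0, 0], [0.85, 0, 0, 0, 0, 0, 0], [1, 0, 0, 0, 0, 0, 0], [1, 0, 0, 0, 0, 0, 0], [1, 0, 0, 0, 0, 0, 0], [1, 0, 0, 0, 0, 0, 0], [1, 0, 0, 0, 0, 0, 0], [1, 0, 0, 0, 0, 0, 0]])

```text
clock: 9.45
eef_pos: [0.4739, 0.025, 0.0389]
ee_rot: [-3.14, 0.0, -1.356]
ft_force: [-0.8, 0.1, 1.5]
finger_gap: 0.011
```

Run:
```python
from h import *
s=arm.get_state(); print(s["clock"],np.round(s["eef_pos"],4),np.round(s["ee_rot"],4),np.round(s["ft_force"],2),np.round(s["ft_torque"],3),s["finger_gap"])
for n in ("scene","wrist"):
    c=cams.snapshot(n); im=c["frame"][:,:,::-1].copy()
    if n=="scene": im=cv2.resize(im[110:260,170:330],None,fx=4,fy=4,interpolation=cv2.INTER_CUBIC)
    cv2.imwrite(f"pics/{n}8.png",cv2.convertScaleAbs(im,alpha=1.3,beta=10))
```

```text
9.45 [0.4739 0.025  0.0389] [-3.1405e+00  1.0000e-04 -1.3558e+00] [-0.83  0.08  1.49] [ 0.058 -0.111 -0.03 ] 0.011033024608022387
```

View pics/scene8.png

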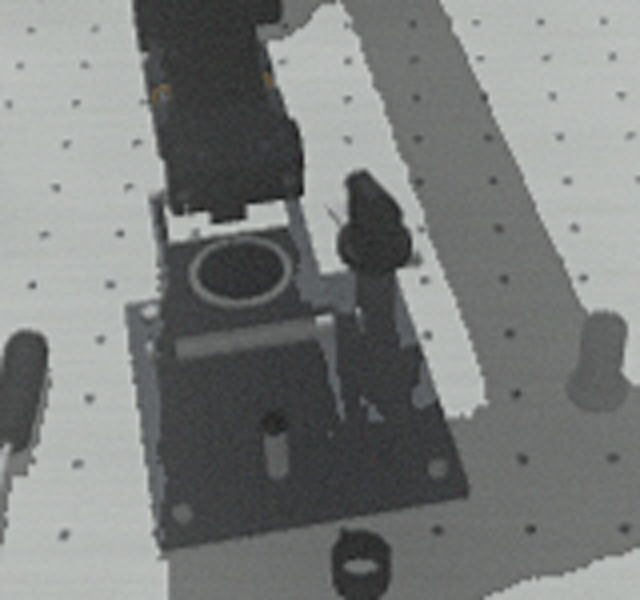

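View pics/wrist8.png

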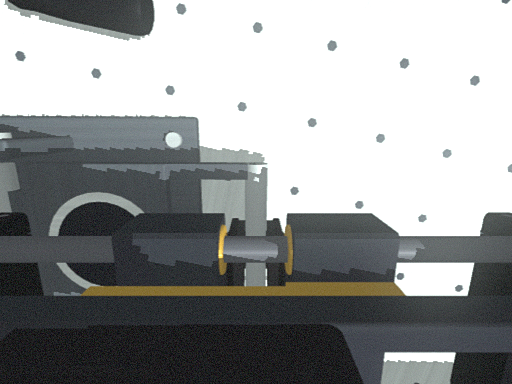

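Gripped, with an 11 mm gap. Next I need the arc increments.

Run:
```python
import numpy as np
a=np.linspace(0,np.pi/2,33);y=.213
P=13.5*np.c_[(1-np.cos(a))*np.cos(y),(1-np.cos(a))*np.sin(y),np.sin(a)]
P=np.round(P,2);d=np.round(np.diff(P,axis=0),2)
for i in range(0,32,8): print(", ".join("[1, %g, %g, %g, 0, 0, 0]"%tuple(r) for r in d[i:i+8]), P[i+8])
```

```text
[1, 0.02, 0, 0.66, 0, 0, 0], [1, 0.04, 0.01, 0.66, 0, 0, 0], [1, 0.08, 0.02, 0.66, 0, 0, 0], [1, 0.11, 0.02, 0.65, 0, 0, 0], [1, 0.15, 0.04, 0.65, 0, 0, 0], [1, 0.17, 0.03, 0.64, 0, 0, 0], [1, 0.2, 0.05, 0.63, 0, 0, 0], [1, 0.23, 0.05, 0.62, 0, 0, 0] [1.   0.22 5.17]
[1, 0.27, 0.05, 0.6, 0, 0, 0], [1, 0.29, 0.07, 0.59, 0, 0, 0], [1, 0.32, 0.07, 0.58, 0, 0, 0], [1, 0.34, 0.07, 0.56, 0, 0, 0], [1, 0.38, 0.08, 0.54, 0, 0, 0], [1, 0.4, 0.09, 0.52, 0, 0, 0], [1, 0.42, 0.09, 0.51, 0, 0, 0], [1, 0.44, 0.1, 0.48, 0, 0, 0] [3.86 0.84 9.55]
[1, 0.47, 0.1, 0.45, 0, 0, 0], [1, 0.49, 0.1, 0.44, 0, 0, 0], [1, 0.51, 0.11, 0.4, 0, 0, 0], [1, 0.53, 0.12, 0.38, 0, 0, 0], [1, 0.55, 0.12, 0.36, 0, 0, 0], [1, 0.56, 0.12, 0.33, 0, 0, 0], [1, 0.58, 0.12, 0.29, 0, 0, 0], [1, 0.6, 0.13, 0.27, 0, 0, 0] [ 8.15  1.76 12.47]
[1, 0.6, 0.13, 0.24, 0, 0, 0], [1, 0.61, 0.14, 0.21, 0, 0, 0], [1, 0.63, 0.13, 0.18, 0, 0, 0], [1, 0.63, 0.14, 0.14, 0, 0, 0], [1, 0.64, 0.14, 0.11, 0, 0, 0], [1, 0.64, 0.13, 0.08, 0, 0, 0], [1, 0.65, 0.14, 0.05, 0, 0, 0], [1, 0.64, 0.14, 0.02, 0, 0, 0] [13.19  2.85 13.5 ]
```

Call:
carry_out(deltas=[[1, 0.02, 0, 0.66, 0, 0, 0], [1, 0.04, 0.01, 0.66, 0, 0, 0], [1, 0.08, 0.02, 0.66, 0, 0, 0], [1, 0.11, 0.02, 0.65, 0, 0, 0], [1, 0.15, 0.04, 0.65, 0, 0, 0], [1, 0.17, 0.03, 0.64, 0, 0, 0], [1, 0.2, 0.05, 0.63, 0, 0, 0], [1, 0.23, 0.05, 0.62, 0, 0, 0]])

```text
clock: 10.22
eef_pos: [0.4832, 0.027, 0.0907]
ee_rot: [3.141, 0.0, -1.356]
ft_force: [3.0, -0.4, -4.6]
finger_gap: 0.0109
```

Run:
```python
from h import *
s=arm.get_state(); print(s["clock"],np.round(s["eef_pos"],4),np.round(s["ee_rot"],4),np.round(s["ft_force"],2),np.round(s["ft_torque"],3),s["finger_gap"])
for n in ("scene",):
    c=cams.snapshot(n); im=c["frame"][:,:,::-1].copy()
    if n=="scene": im=cv2.resize(im[110:260,170:330],None,fx=4,fy=4,interpolation=cv2.INTER_CUBIC)
    cv2.imwrite(f"pics/{n}9.png",cv2.convertScaleAbs(im,alpha=1.3,beta=10))
```

```text
10.2167 [0.4832 0.027  0.0907] [ 3.1407  0.     -1.356 ] [ 3.01 -0.37 -4.62] [-0.038 -0.585 -0.058] 0.010867691009071532
```

View pics/scene9.png

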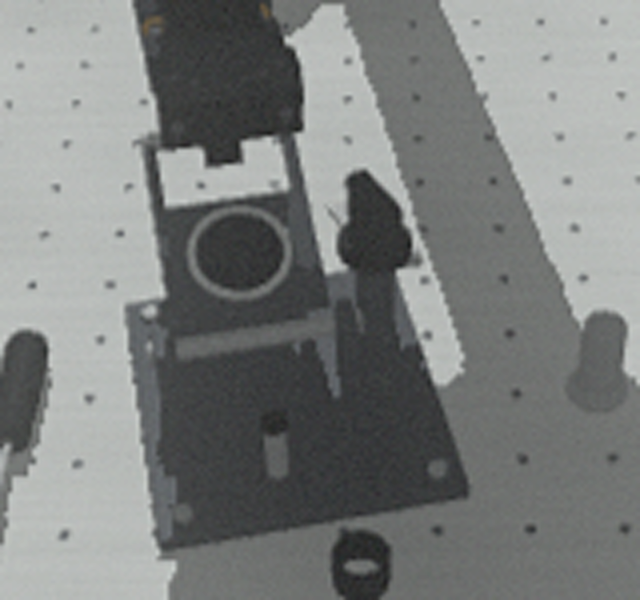

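The flap is rising with the gripper and the forces are small. Continuing.

Call:
carry_out(deltas=[[1, 0.27, 0.05, 0.6, 0, 0, 0], [1, 0.29, 0.07, 0.59, 0, 0, 0], [1, 0.32, 0.07, 0.58, 0, 0, 0], [1, 0.34, 0.07, 0.56, 0, 0, 0], [1, 0.38, 0.08, 0.54, 0, 0, 0], [1, 0.4, 0.09, 0.52, 0, 0, 0], [1, 0.42, 0.09, 0.51, 0, 0, 0], [1, 0.44, 0.1, 0.48, 0, 0, 0]])

```text
clock: 10.93
eef_pos: [0.5087, 0.0323, 0.1341]
ee_rot: [3.133, -0.0, -1.357]
ft_force: [-8.7, 0.2, 4.9]
finger_gap: 0.0111
```

Run:
```python
from h import *
s=arm.get_state(); print(s["clock"],np.round(s["eef_pos"],4),np.round(s["ee_rot"],4),np.round(s["ft_force"],2),np.round(s["ft_torque"],3),s["finger_gap"])
```

```text
10.9333 [0.5087 0.0323 0.1341] [ 3.1328e+00 -4.0000e-04 -1.3566e+00] [-8.68  0.15  4.93] [ 0.022  2.945 -0.063] 0.01108589644457272
```

Call:
carry_out(deltas=[[1, 0, 0, 0, 0, 0, 0], [1, 0, 0, 0, 0, 0, 0]])

```text
clock: 11.1
eef_pos: [0.509, 0.0324, 0.1345]
ee_rot: [3.134, -0.0, -1.356]
ft_force: [-9.2, -0.4, 5.8]
finger_gap: 0.0108
```

Run:
```python
from h import *
s=arm.get_state(); print(s["clock"],np.round(s["eef_pos"],4),np.round(s["ee_rot"],4),np.round(s["ft_force"],2),np.round(s["ft_torque"],3),s["finger_gap"])
for n in ("scene","side","wrist"):
    c=cams.snapshot(n); im=c["frame"][:,:,::-1].copy()
    if n=="scene": im=cv2.resize(im[110:260,170:330],None,fx=4,fy=4,interpolation=cv2.INTER_CUBIC)
    if n=="side": im=cv2.resize(im[130:280,190:350],None,fx=4,fy=4,interpolation=cv2.INTER_CUBIC)
    cv2.imwrite(f"pics/{n}10.png",cv2.convertScaleAbs(im,alpha=1.3,beta=10))
```

```text
11.1 [0.509  0.0324 0.1345] [ 3.1340e+00 -4.0000e-04 -1.3564e+00] [-9.16 -0.42  5.76] [ 0.057  2.843 -0.069] 0.01076778471940721
```

View pics/scene10.png

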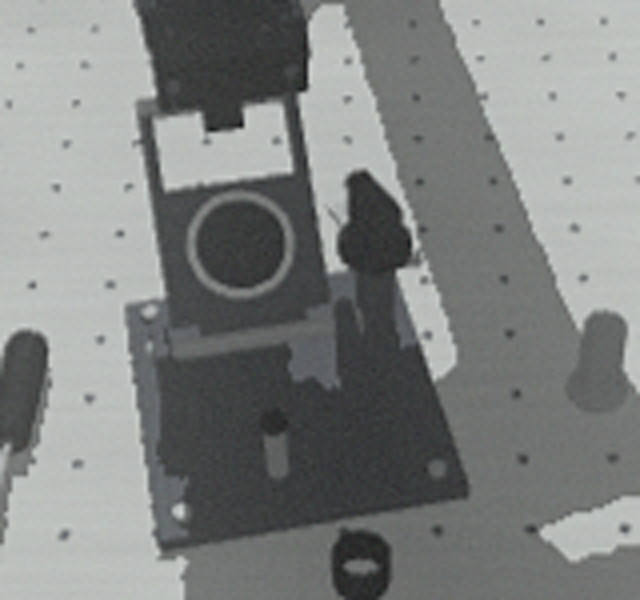

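View pics/side10.png

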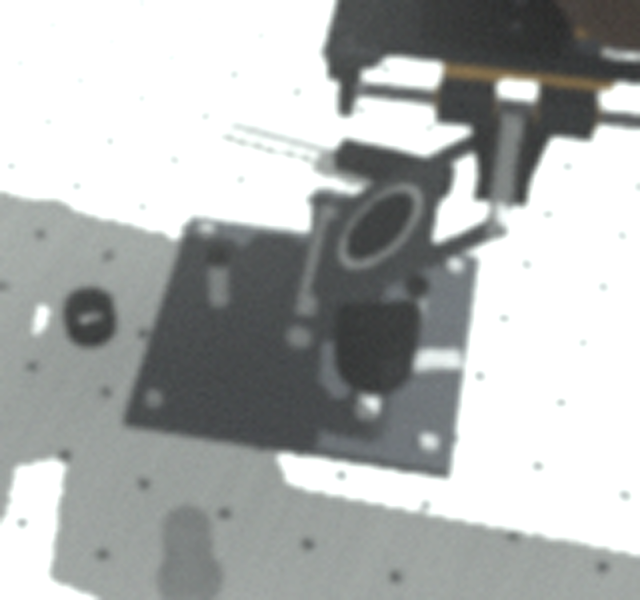

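View pics/wrist10.png

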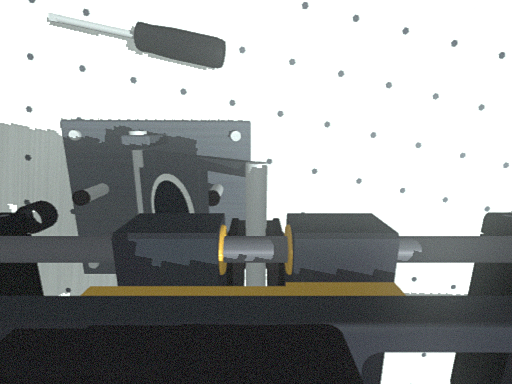

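The flap is at about 0.75 rad and firmly held. The bar crept about 3.5 mm down the pads, so my path runs slightly inside the true circle, giving a radial force of about 11 N. I'm recomputing the rest of the arc from the measured pose.

Run:
```python
import numpy as np
a=np.linspace(.749,np.pi/2,18);y=.213
x=13.5*(np.cos(.749)-np.cos(a)); z=13.5*(np.sin(a)-np.sin(.749))*41/43
P=np.round(np.c_[x*np.cos(y),x*np.sin(y),z],2);d=np.round(np.diff(P,axis=0),2)
for i in range(0,17,6): print(", ".join("[1, %g, %g, %g, 0, 0, 0]"%tuple(r) for r in d[i:i+6]), P[min(i+6,17)])
```

```text
[1, 0.45, 0.1, 0.45, 0, 0, 0], [1, 0.46, 0.1, 0.42, 0, 0, 0], [1, 0.49, 0.1, 0.4, 0, 0, 0], [1, 0.51, 0.11, 0.38, 0, 0, 0], [1, 0.52, 0.12, 0.35, 0, 0, 0], [1, 0.54, 0.11, 0.33, 0, 0, 0] [2.97 0.64 2.33]
[1, 0.56, 0.12, 0.3, 0, 0, 0], [1, 0.57, 0.13, 0.28, 0, 0, 0], [1, 0.59, 0.12, 0.25, 0, 0, 0], [1, 0.59, 0.13, 0.22, 0, 0, 0], [1, 0.61, 0.13, 0.19, 0, 0, 0], [1, 0.62, 0.14, 0.16, 0, 0, 0] [6.51 1.41 3.73]
[1, 0.62, 0.13, 0.14, 0, 0, 0], [1, 0.63, 0.14, 0.1, 0, 0, 0], [1, 0.63, 0.13, 0.08, 0, 0, 0], [1, 0.64, 0.14, 0.04, 0, 0, 0], [1, 0.63, 0.14, 0.02, 0, 0, 0] [9.66 2.09 4.11]
```

Call:
carry_out(deltas=[[1, -0.3, -0.1, 0, 0, 0, 0], [1, 0.45, 0.1, 0.45, 0, 0, 0], [1, 0.46, 0.1, 0.42, 0, 0, 0], [1, 0.49, 0.1, 0.4, 0, 0, 0], [1, 0.51, 0.11, 0.38, 0, 0, 0], [1, 0.52, 0.12, 0.35, 0, 0, 0], [1, 0.54, 0.11, 0.33, 0, 0, 0], [1, 0, 0, 0, 0, 0, 0]])

```text
clock: 11.92
eef_pos: [0.5402, 0.0388, 0.16]
ee_rot: [-3.14, -0.001, -1.355]
ft_force: [-6.2, 0.5, 8.7]
finger_gap: 0.0108
```

Consistent: a≈1.05, with the bar still about 12 mm above the fingertips and not slipping. I'm adding 2 mm of height and continuing.

Call:
carry_out(deltas=[[1, 0.56, 0.12, 0.4, 0, 0, 0], [1, 0.57, 0.13, 0.38, 0, 0, 0], [1, 0.59, 0.12, 0.27, 0, 0, 0], [1, 0.59, 0.13, 0.23, 0, 0, 0], [1, 0.61, 0.13, 0.2, 0, 0, 0], [1, 0.62, 0.14, 0.17, 0, 0, 0], [1, 0.5, 0.11, 0.11, 0, 0, 0], [1, 0, 0, 0, 0, 0, 0]])

```text
clock: 12.58
eef_pos: [0.5811, 0.0476, 0.1754]
ee_rot: [-3.139, -0.001, -1.356]
ft_force: [-1.2, -1.6, 2.3]
finger_gap: 0.0111
```

Run:
```python
from h import *
s=arm.get_state(); print(s["clock"],np.round(s["eef_pos"],4),np.round(s["ee_rot"],4),np.round(s["ft_force"],2),np.round(s["ft_torque"],3),s["finger_gap"])
for n in ("scene","side"):
    c=cams.snapshot(n); im=c["frame"][:,:,::-1].copy()
    if n=="scene": im=cv2.resize(im[110:260,170:330],None,fx=4,fy=4,interpolation=cv2.INTER_CUBIC)
    if n=="side": im=cv2.resize(im[110:260,190:350],None,fx=4,fy=4,interpolation=cv2.INTER_CUBIC)
    cv2.imwrite(f"pics/{n}11.png",cv2.convertScaleAbs(im,alpha=1.3,beta=10))
```

```text
12.5833 [0.5811 0.0476 0.1754] [-3.1394e+00 -8.0000e-04 -1.3556e+00] [-1.23 -1.64  2.31] [-0.704  0.478 -0.026] 0.011122526692156942
```

View pics/side11.png

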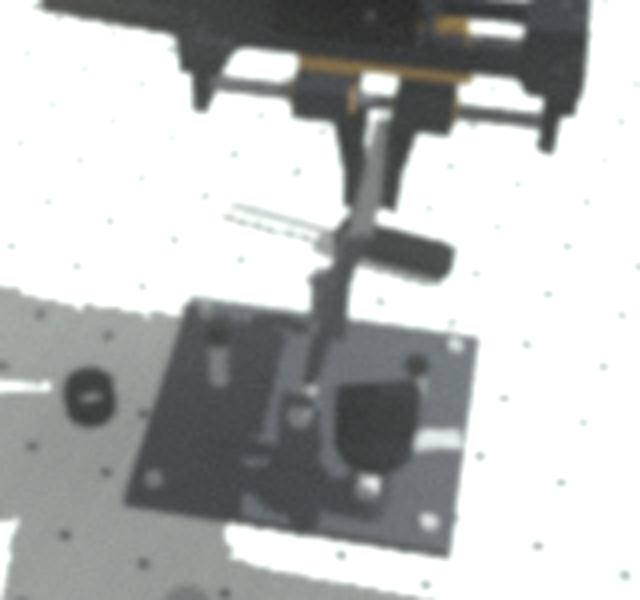

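The flap is at about 1.38 rad. Now a gentle final approach.

Call:
carry_out(deltas=[[1, 0.5, 0.11, 0.08, 0, 0, 0], [1, 0.5, 0.11, 0.06, 0, 0, 0], [1, 0.5, 0.11, 0.04, 0, 0, 0], [1, 0.5, 0.11, 0.02, 0, 0, 0], [1, 0.35, 0.08, 0.01, 0, 0, 0], [1, 0.15, 0.03, 0, 0, 0, 0], [1, 0, 0, 0, 0, 0, 0], [1, 0, 0, 0, 0, 0, 0]])

```text
clock: 13.35
eef_pos: [0.6046, 0.0527, 0.1768]
ee_rot: [-3.141, -0.0, -1.356]
ft_force: [-1.1, -5.0, 2.3]
finger_gap: 0.0109
```

Run:
```python
from h import *
s=arm.get_state(); print(s["clock"],np.round(s["eef_pos"],4),np.round(s["ee_rot"],4),np.round(s["ft_force"],2),np.round(s["ft_torque"],3),s["finger_gap"])
for n in ("scene","side"):
    c=cams.snapshot(n); im=c["frame"][:,:,::-1].copy()
    if n=="scene":
        for P in ([0,0,190],[0,-45,190],[0,45,190],[0,-45,55],[0,45,55]): print(P,(proj(c,st([.6055,.0543,.213],P))[0]-[170,90])*4)
        im=cv2.resize(im[90:240,170:330],None,fx=4,fy=4,interpolation=cv2.INTER_CUBIC)
    if n=="side":
        for P in ([0,0,190],[0,-45,190],[0,45,190],[0,-45,55],[0,45,55]): print(P,(proj(c,st([.6055,.0543,.213],P))[0]-[190,110])*4)
        im=cv2.resize(im[110:260,190:350],None,fx=4,fy=4,interpolation=cv2.INTER_CUBIC)
    cv2.imwrite(f"pics/{n}12.png",cv2.convertScaleAbs(im,alpha=1.3,beta=10))
```

```text
13.35 [0.6046 0.0527 0.1768] [-3.1413e+00 -4.0000e-04 -1.3560e+00] [-1.07 -5.04  2.32] [-1.537  0.162 -0.079] 0.01091672993916505
[0, 0, 190] [241.28740773 216.9602133 ]
[0, -45, 190] [149.96951507 229.95720255]
[0, 45, 190] [331.0531628  204.18413493]
[0, -45, 55] [178.59533959 427.03512683]
[0, 45, 55] [338.27056475 401.28613884]
[0, 0, 190] [322.87489781 165.12333952]
[0, -45, 190] [336.26494543 112.61495093]
[0, 45, 190] [308.39631103 221.9003789 ]
[0, -45, 55] [327.28538613 289.55903189]
[0, 45, 55] [302.05173617 398.67778881]
```

View pics/side12.png

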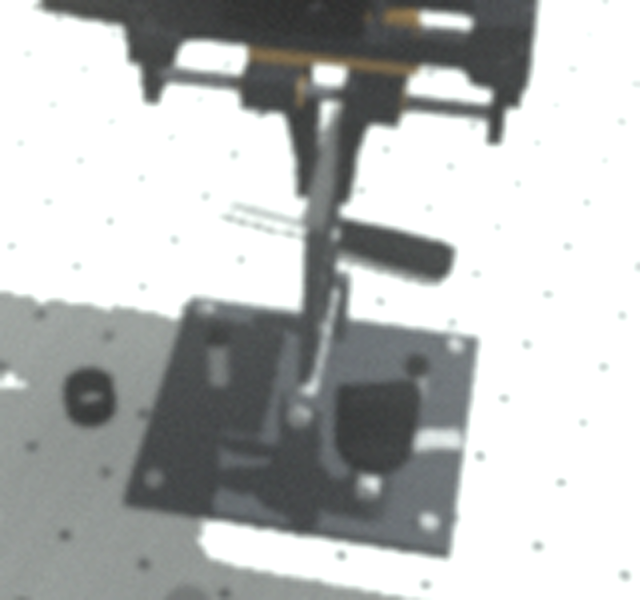

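View pics/scene12.png

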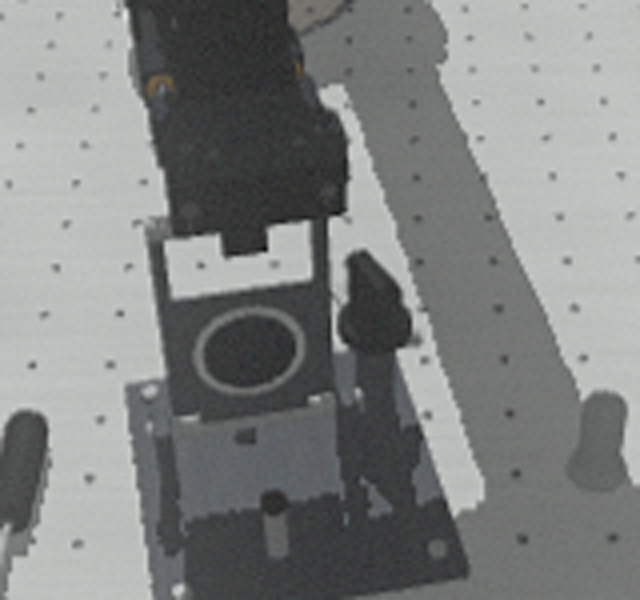

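Upright: by TCP geometry it is within 0.01–0.03 rad, slightly short of vertical. I'm nudging 2 mm and easing the 5 N sideways load, then settling.

Call:
carry_out(deltas=[[1, 0.08, -0.05, 0, 0, 0, 0], [1, 0.08, -0.05, 0, 0, 0, 0], [1, 0, 0, 0, 0, 0, 0], [1, 0, 0, 0, 0, 0, 0], [1, 0, 0, 0, 0, 0, 0], [1, 0, 0, 0, 0, 0, 0]])

```text
clock: 13.95
eef_pos: [0.6057, 0.0527, 0.1768]
ee_rot: [-3.141, 0.001, -1.356]
ft_force: [-1.4, 0.6, 1.1]
finger_gap: 0.0109
```

Run:
```python
from h import *
s=arm.get_state(); print(s["clock"],np.round(s["eef_pos"],4),np.round(s["qvel"],4),np.round(s["ft_force"],2),s["finger_gap"])
d=np.array([.6055,.0543])-s["eef_pos"][:2]; print("st x short mm",1000*(d@[np.cos(.213),np.sin(.213)]))
c=cams.snapshot("wrist"); cv2.imwrite("pics/w13.png",cv2.convertScaleAbs(c["frame"][:,:,::-1],alpha=1.3))
c=cams.snapshot("scene"); cv2.imwrite("pics/s13.png",cv2.convertScaleAbs(cv2.resize(c["frame"][80:280,130:370,::-1],None,fx=3,fy=3),alpha=1.3))
```

```text
13.95 [0.6057 0.0527 0.1768] [ 0.0001  0.0012 -0.0002  0.     -0.001  -0.0016] [-1.44  0.63  1.12] 0.010928023154831523
st x short mm 0.16732767857716352
```

View pics/w13.png

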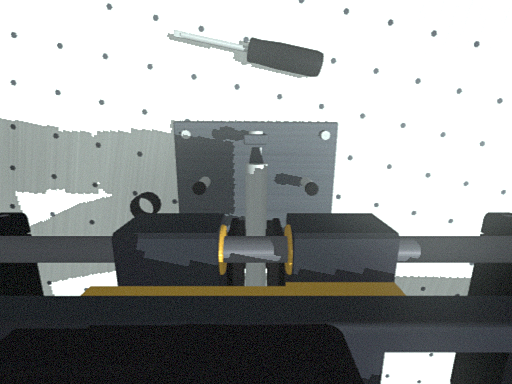

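View pics/s13.png

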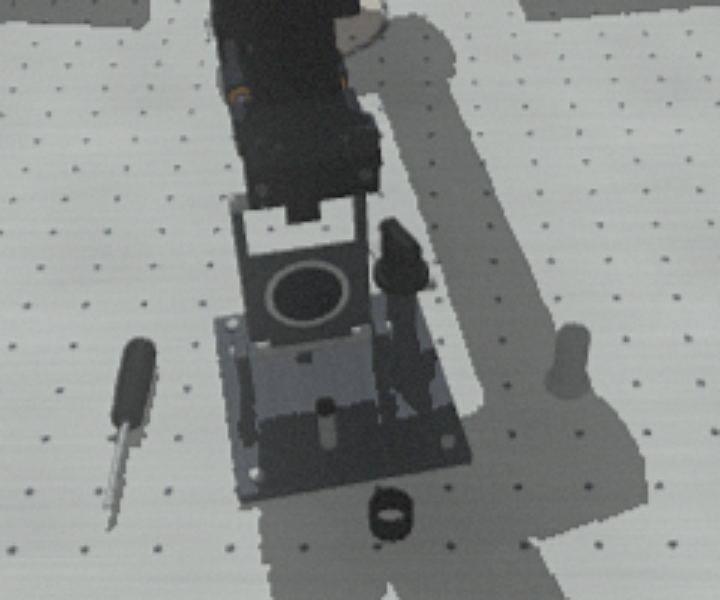

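In the wrist view the bar (u≈257), hinge cheek (u≈256) and plate middle (u≈255) line up, so the flap is upright. The arm is still and the bystanders are in place. Handing in.

Run:
```python
from rig import arm
print(arm.job_done()); s=arm.get_state(); print(s["clock"],s["eef_pos"],s["finger_gap"])
```

```text
the job is handed in; nothing more can be done
None
the job is handed in; nothing more can be done
```

I turned the latch knob about 1.28 rad clockwise, past its detent, and its tongue ended up along the flap's side. I then took the flap by its cross bar, swung it up slowly and handed the job in at about 14 s, still gripping it upright. No verdict was reported.

**Last checks before handing in:**
- **Position:** the fingers were within about 0.2 mm of straight above the estimated hinge position. In the wrist view the bar, hinge cheek and plate middle lined up to 2 px.
- **Stillness and grip:** joint speeds were close to zero. The fingers stood 10.9 mm apart, stopped on the bar, and the force from outside was about 2 N.
- **Latch and bystanders:** the last pictures showed the knob still turned, and the screwdriver, lens tube and post holder where they started. I compared the three by eye, not by measurement.

**What disagreed:**
- **Bar height in the pads:** partway up, the bar sat about 3.5 mm lower in the pads than planned, with a radial force of about 11 N. I recomputed the rest of the arc and the force fell.
- **Bar thickness:** the 10.9 mm opening is slightly under the stated 12 mm bar; I put this down to the pads giving a little.
- **Side camera:** before the last nudge of about 1 mm, the side view suggested about 0.03 rad short of upright, against 0.01 from the arm's position. The limit is 0.09. I did not repeat the side view after the nudge.

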